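# Set the calibrator's range lever to the third click

## Robot

A 6-joint arm with a two-finger parallel gripper is mounted at the origin on the work surface. World frame = base frame: x ahead of the robot, y to its left, z up, the work surface at z = 0. Lengths are in mm, angles in rad, forces in N, time in s.
With the tool pointing down it reaches from about 275 to 1000 mm from the base axis. Payload 8.4 kg.
Tool frame: the origin (TCP) lies at the very end of the fingers, on their centre line; the grasp point (between the pads) lies 19 mm behind it; z points along the fingers, y is the direction in which the jaws open and shut (so a half turn about z gives the same grasp; the last joint's range is limited). The gripper opens to 85 mm and grips with 20 to 120 N. Pads are 22 mm wide; open, the fingers measure 114 mm over their backs; the gripper's body (76 mm by 85 mm) begins 54 mm behind the grasp point. The pads swing forward as they close: fully open they stand 13 mm farther back than shut.
Start: joints at [1.163, 0.353, 1.633, -0, 1.155, -0.002], TCP at [246.72, 574.245, 231.281] pointing down, gripper open.
Joint ranges: [-2.63, 2.63], [-0.92, 2.1], [0.06, 2.66], [-1.3, 4.44], [0, 2.69], [-3.02, 3.02]. Speed limits (rad/s): [2.22, 2.22, 2.79, 3.14, 3.14, 3.14].

## Interface

Orientations are given as [roll, pitch, yaw] about the fixed x, y, z axes, in that order (R = Rz(yaw) Ry(pitch) Rx(roll)).
In Python, from rig import sense, grab_frame, get_calibration, sign_off, boxes_of, trace gives the robot as it stands.
- The arm moves only by the tool servo_tool, never from a script. Its argument "rows" is a list of rows, each a list of 3 entries, a list of its own where there are three numbers: the finger opening in mm, from 0 to 85.4, then the shift along the tool's x, y, z in mm, then the turn, a rotation vector about the tool's x, y, z in degrees. A call has 1 to 8 rows; each row shifts and turns the commanded pose from where the row before left it, along the tool's axes as they then stand; what a row does not reach is not made up. A row lasts 1/8 s, in which the tool goes at most 62.5 mm and 10.7 degrees, less where a joint would pass 70% of its speed; a pose out of reach is approached as far as the arm can. A call is refused whole if a number of a shift passes 62.5 or a number of a turn 10.7, either way. A call with a gripper value outside its range is refused whole. The fingers move at their own pace and stop on an object; "force" is the grip in N (left out, the last holds). Time passes only in rows, so rows that do not move let the fingers close. It gives the time, the measured TCP pose, the force and the opening at its end, in the units of the state.
- sense(): the state, without advancing time (a new reading comes with each control period).
- grab_frame(name): name is "side" or "top"; returns the picture (480x640x3 uint8, blue, green, red); there is no depth.
- get_calibration(name): a dict with "intrinsics" (3x3 intrinsics, pixels), "k1" (the pictures are not rectified: a ray, as slopes to the right and down, at radius r is drawn at 1 + k1 r^2 times it, then the intrinsics apply), "world_to_cam" (4x4, takes a point from world to camera coordinates). Camera axes: x right, y down, z forward; pixel columns grow to the right and rows downward; lengths in mm; the calibration is good to about 2 mm. A picture is of the moment at which its call begins. get_calibration takes no time and is no camera call.
- sign_off(): hands the job in, once; it reports no verdict.
Trained networks look in the newest picture that a camera, given by its name, has taken for a name from the list of things; names that differ only in an ending like _2 or _b are one class to them, and where a whole thing is asked for, a point or a joint stands for the part that bears it (a point fixed in the world has none). Each returns a list of dicts, best first, with "conf" (0 to 1); they miss things now and then, are a little off and sometimes report something else, mostly with a low value. They report only what shows in the picture. A call takes as long as a camera call.
- boxes_of(camera, thing): "centre" ([x, y, z] in mm, in the coordinates of the camera as it stood for that picture, good to about 4 mm: the middle of the surface that is visible of it).
- trace(camera, thing): "mask" (480x640 bool, what is visible of it).
The state is a dict: "clock": time; "qpos": joint angles; "qvel": joint speeds; "joint_efforts": joint torques, N m; "eef_pos": TCP position; "tcp_rot": TCP orientation; "contact_force": force on the tool from outside, world axes, zero at the start; "wrist_torque": the same for the moment, N m; "opening": opening from 0.0 (shut) to 1.0 (fully open).
Only numpy, scipy, OpenCV 4.12 (cv2) and the standard library are available. Lean on these libraries where they do the work, as an engineer would, in place of code of your own. Each camera call takes 0.05 s, during which the arm holds its last target. There are 200 camera calls.

## Task

The calibrator's range lever, the black paddle in the notched slot, was left partway: with a fingertip push it back home against its end stop, then push it out again click by click and leave it resting in the third notch from home (home itself is not counted), without running past that notch. Only push the paddle, gently, one face at a time: do not pinch or grip it, do not touch the zero knob, and leave everything else on the bench as it is.

Things in the scene. Friction and masses are not known exactly. Their poses are not given: they have to be found in the camera images.
- calibrator: white calibrator, fixed: box 170 (x) by 240 (y) mm, flat top 55 mm over the table. Origin: centre of its underside; z up, x away from the robot. The range lever slides along y in a slot 35 mm from the centre towards -x, in an aluminium gate plate (50 x 136 mm) with six notches and pins; a raised bar marks the home (-y) end. Behind it: meter window (+y half), zero knob (-y half)
- lever (a joint): range lever travel, m, along the calibrator's +y. 0 = home end stop; notches each 16 mm: 0 to 0.080; third from home 0.048. About 4 to 9 N to leave a notch, falling to nothing midway (8 mm, the click); 2 to 4 mm past that it snaps by itself into the next notch and stays there. Starts about the first or second notch
- paddle_top (a point): centre of the top face of the lever's upright black paddle, 103 mm over the table. Paddle: 28 mm wide across the slot, 36 mm tall (underside 12 mm above the box, on a thin steel stem), 16 mm thick along the slide: the faces to push are 8 mm either side of this point
- zero_knob: the calibrator's small round black knob with a bar grip, 32 mm across, 40 mm high over the box top, 80 mm behind the slot, towards its home end; origin on its axis, at the box top; to be left alone
- adapter: loose brass pressure adapter, hexagon foot about 22 mm, 32 mm tall, standing on the table near the calibrator's right-hand (home-end) side; origin under its centre; to be left alone
- plug: loose turned steel plug, 26 mm across, 30 mm tall, standing on the table near the calibrator's left-hand side; origin under its centre; to be left alone
- gauge_cap: loose black plastic cap, 24 mm across, 16 mm tall, lying on the calibrator's top at its far left corner; origin under its centre; to be left alone
- spanner: loose 150 mm steel spanner lying on the table behind the calibrator; to be left alone
- cup: loose green glass cup, 60 mm across, 70 mm tall, on the left of the table; origin under its centre; to be left alone
- pen: loose black pen, 140 mm long, 9 mm thick, lying on the table at the right; to be left alone
- oil_bottle: loose white bottle, 44 mm across, 100 mm tall, on the left of the table; origin under its centre; to be left alone

How it is judged:
By the outcome, as a careful person would: the job done as asked, in the order asked, and still so for the second after the job is handed in, with the robot touching nothing.
It also fails if it takes over 46 s, if anything falls off the work surface, if the arm or the gripper's body presses on something with over 40 N, if the wrist force passes 120 N, or if a joint passes its speed limit or range.

## Working session

There is one attempt and no reset: what is moved stays moved. The work goes in short steps, Python scripts to look and compute and a tool call to move; the robot and the scene stay as the last step left them, time stands still between calls to the robot, and variables do not carry over. Pictures are saved under pics/ and viewed, about 8 in all and at most 12, crops included, and the job is handed in when it is done.

Besides the shell and the picture viewer there is one more tool, called after "Emit:" by a JSON object that holds its "fn" and its "kwargs", one argument or row to a line. servo_tool: Moves the arm, as the interface text tells. Its arguments: {"type":"object","properties":{"rows":{"type":"array","items":{"type":"array"}},"force":{"type":"number"}},"required":["rows"]}

```bash
ls; mkdir -p pics; cat > h.py <<'E'
import numpy as np, cv2
from rig import *
def project(cam,P):
    c=get_calibration(cam);K=np.array(c["intrinsics"]);T=np.array(c["world_to_cam"]);p=T[:3,:3]@np.array(P,float)+T[:3,3]
    s=p[:2]/p[2];s=s*(1+c["k1"]*(s@s));return K[:2,:2]@s+K[:2,2]
def ray(cam,uv):
    c=get_calibration(cam);K=np.array(c["intrinsics"]);T=np.array(c["world_to_cam"])
    d=np.linalg.inv(K[:2,:2])@(np.array(uv,float)-K[:2,2]);s=d.copy()
    for _ in range(20): s=d/(1+c["k1"]*(s@s))
    R=T[:3,:3];return -R.T@T[:3,3], R.T@np.array([*s,1])
def atz(cam,uv,z):
    o,d=ray(cam,uv);return o+d*(z-o[2])/d[2]
def w(cam,p):
    T=np.array(get_calibration(cam)["world_to_cam"]);return T[:3,:3].T@(np.array(p)-T[:3,3])
E
python3 - <<'E'
from h import *
s=sense();print(s)
for c in("side","top"):
    cv2.imwrite(f"pics/{c}0.png",grab_frame(c))
    for t in("calibrator","lever","paddle_top","zero_knob","gauge_cap"):
        for b in boxes_of(c,t)[:2]:print(c,t,round(b["conf"],2),w(c,b["centre"]).round(1))
E
```

```text
pics
{'clock': 0.0, 'qpos': array([ 1.16262308e+00,  3.53660928e-01,  1.63414630e+00, -1.54901859e-07,
        1.15520313e+00, -2.40560199e-03]), 'qvel': array([-0.00021371,  0.00016032,  0.00142304,  0.00060563, -0.00082071,
        0.00132829]), 'joint_efforts': array([ 2.84217240e-03, -6.05247688e+01, -3.42065227e+01,  2.76144719e-04,
        9.38552519e-03,  8.76724528e-06]), 'eef_pos': array([246.51323119, 573.80292761, 230.54849582]), 'tcp_rot': array([-3.14017495e+00, -3.26881052e-06,  2.73582507e+00]), 'contact_force': array([-0.44193738,  0.04903294, -0.30461215]), 'wrist_torque': array([-0.01540534, -0.05893996, -0.03505919]), 'opening': 1.0003290762993786}
side calibrator 0.85 [552.2 -72.   56.8]
side lever 0.53 [529.1 -65.1  92.1]
side paddle_top 0.5 [529.3 -71.8  93.8]
top calibrator 0.7 [688.7  -6.9   8.7]
top calibrator 0.66 [557.6 -34.   52.1]
top lever 0.48 [531.3 -58.4  97.9]
top zero_knob 0.83 [618.2 -87.4  57.4]
top zero_knob 0.66 [554.6 -33.3  52.5]
top gauge_cap 0.42 [607.1  74.4  67.7]
```

View pics/side0.png

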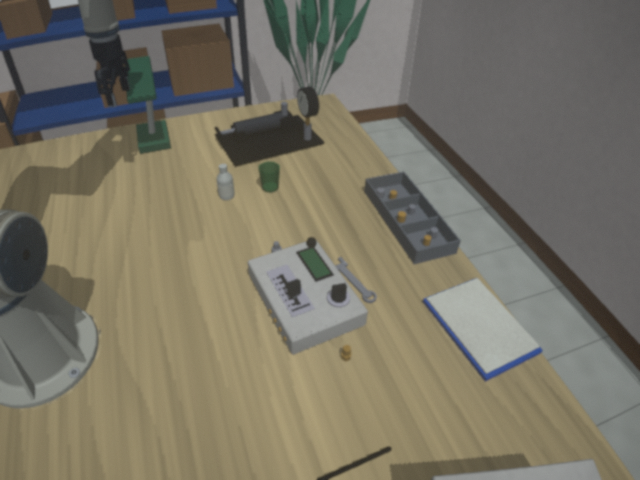

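View pics/top0.png

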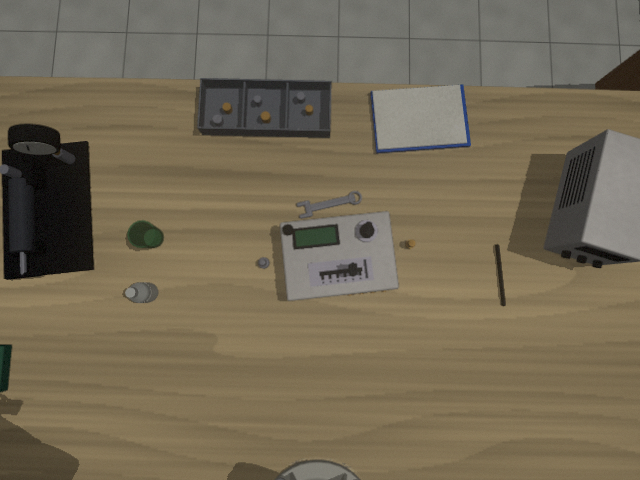

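The top view shows the calibrator at about (281–398, 212–300), its lever near (352,269), the knob at (366,231) and the adapter at (410,243). The side view shows the paddle at (293,288). Next I'll enlarge both for the exact pose.

```bash
python3 - <<'E'
from h import *
a=cv2.imread("pics/top0.png")[205:305,275:405];b=cv2.imread("pics/side0.png")[235:355,240:370]
a=cv2.resize(a,None,fx=6,fy=6,interpolation=cv2.INTER_CUBIC);cv2.imwrite("pics/a.png",a)
b=cv2.resize(b,None,fx=5,fy=5,interpolation=cv2.INTER_CUBIC);cv2.imwrite("pics/b.png",b)
for c in("top","side"):print(c,ray(c,(320,240)))
E
```

```text
top (array([481.7091564 ,   4.82263095, 983.80963651]), array([ 0.11708502,  0.00311753, -0.99313822]))
side (array([ 362.52024183, -645.30578074,  784.24978172]), array([ 0.25650369,  0.68485623, -0.68234665]))
```

View pics/a.png

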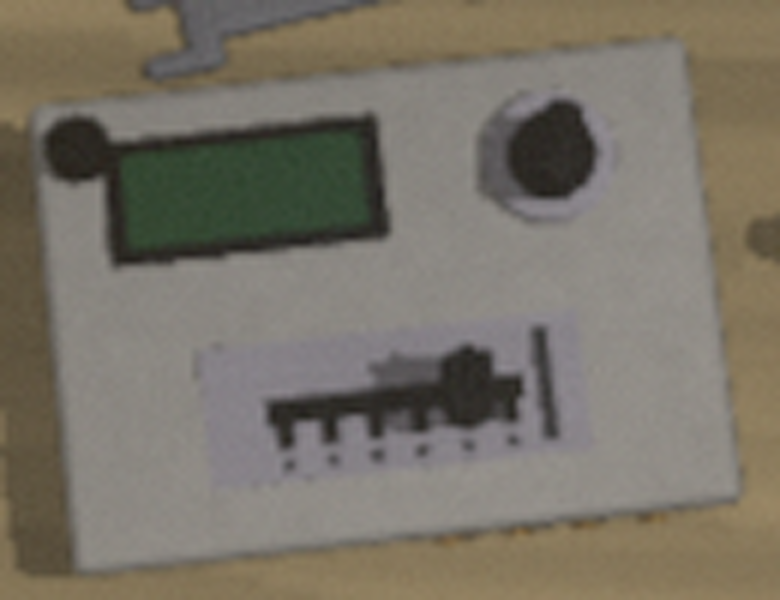

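View pics/b.png

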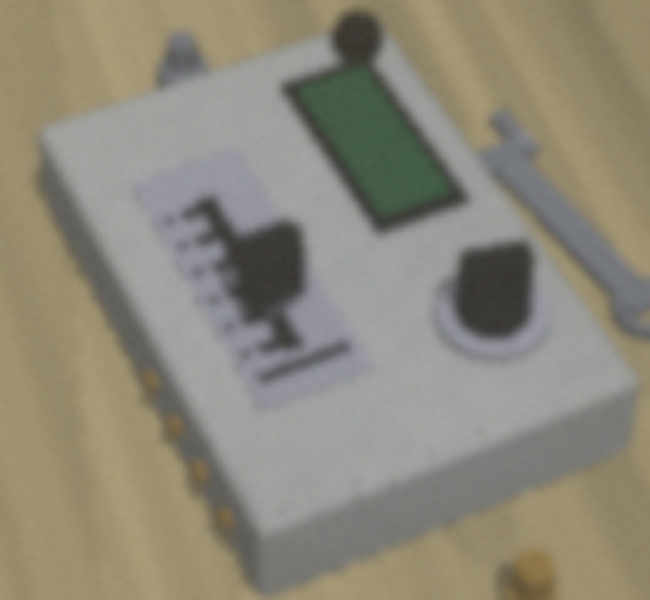

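```bash
cat >> h.py <<'E'
from scipy.optimize import least_squares
def A(p): return (275+(p[0]+.5)/6-.5, 205+(p[1]+.5)/6-.5)
def B(p): return (240+(p[0]+.5)/5-.5, 235+(p[1]+.5)/5-.5)
E
python3 - <<'E'
from h import *
L=[(85,120),(85,-120),(-85,-120),(-85,120)]
ta=[A(p) for p in [(36,105),(687,38),(741,495),(78,572)]]
sb=[B(p) for p in [(385,30),(635,385),(262,535),(42,130)]]
def f(q,cams):
    c,s=np.cos(q[2]),np.sin(q[2]);r=[]
    for cam,obs in cams:
        for (x,y),o in zip(L,obs): r+=list(project(cam,(q[0]+c*x-s*y,q[1]+s*x+c*y,55))-o)
    return r
for cams in([("top",ta)],[("side",sb)],[("top",ta),("side",sb)]):
    r=least_squares(f,(555,-35,0.1),args=(cams,));print(r.x.round(4),np.round(r.fun,1))
q=r.x;c,s=np.cos(q[2]),np.sin(q[2])
def loc(P):d=P[:2]-q[:2];return np.round([c*d[0]+s*d[1],-s*d[0]+c*d[1]],1)
for n,p,z in[("stub1",(511,415),55),("stub3",(420,420),55),("stub6",(286,435),55),("bar",(545,385),57),("gateTL",(202,350),55),("gateBR",(592,450),55),("slotL",(270,410),55),("slotR",(522,388),55),("paddle",(466,387),103),("knob",(552,150),95)]:
    print(n,loc(atz("top",A(p),z)))
for n,p,z in[("stub1",(270,345),55),("stub6",(195,205),55),("padtopL",(290,220),103),("padtopR",(303,232),103)]:
    print(n,loc(atz("side",B(p),z)))
for t in("paddle_top",):
  for cam,u in(("top",A),("side",B)):
    pass
def W(x,y): return q[0]+c*x-s*y,q[1]+s*x+c*y
for k in range(6):
    y=-40+16*k
    a=project("top",(*W(-35,y),103));b=project("side",(*W(-35,y),103))
    print(k,((a-(275,205))*6).round(),((b-(240,235))*5).round(), np.round(W(-35,y),1))
E
```

```text
[ 5.608959e+02 -3.334970e+01  1.280000e-01] [-1.4 -0.8  0.6 -1.2  1.6  1.3 -0.8  0.6]
[ 5.608317e+02 -3.385440e+01  1.199000e-01] [-0.2 -2.5  2.3  0.7 -1.2  1.1 -0.9 -0.5]
[ 5.608536e+02 -3.354570e+01  1.243000e-01] [-1.2 -1.   0.9 -1.   1.5  1.5 -0.9  0.4 -0.5 -2.7  2.4  0.3 -0.9  1.
 -1.1 -0.4]
stub1 [-45.2 -39.5]
stub3 [-43.6  -7.2]
stub6 [-44.1  40.5]
bar [-35.9 -52.4]
gateTL [-11.1  67.1]
gateBR [-60.4 -66.6]
slotL [-34.7  45.2]
slotR [-36.1 -44.4]
paddle [-35.8 -21. ]
knob [ 42.3 -59.9]
stub1 [-42.1 -36. ]
stub6 [-39.6  47.7]
padtopL [-24.  -17.3]
padtopR [-22.  -25.3]
0 [520. 376.] [287. 266.] [531.1 -77.6]
1 [472. 381.] [270. 238.] [529.1 -61.7]
2 [425. 386.] [253. 211.] [527.1 -45.8]
3 [378. 391.] [237. 184.] [525.1 -29.9]
4 [330. 396.] [221. 158.] [523.1 -14.1]
5 [283. 401.] [206. 133.] [521.2   1.8]
```

```bash
cat >> h.py <<'E'
from scipy.spatial.transform import Rotation as Ro
Q=np.array([560.85,-33.5,.1243])
def Wd(x,y):
    c,s=np.cos(Q[2]),np.sin(Q[2]);return np.array([Q[0]+c*x-s*y,Q[1]+s*x+c*y])
def Lo(P):
    c,s=np.cos(Q[2]),np.sin(Q[2]);d=np.array(P[:2])-Q[:2];return np.round([c*d[0]+s*d[1],-s*d[0]+c*d[1]],2)
def st():
    s=sense();f=s["contact_force"];c,n=np.cos(Q[2]),np.sin(Q[2])
    print(round(s["clock"],2),"loc",Lo(s["eef_pos"]),"z",s["eef_pos"][2].round(1),"rpy",s["tcp_rot"].round(3),"Fl",np.round([c*f[0]+n*f[1],-n*f[0]+c*f[1],f[2]],1),"op",round(s["opening"],3))
E
python3 - <<'E'
from h import *
s=sense();p=s["eef_pos"];R=Ro.from_euler("xyz",s["tcp_rot"])
tgt=np.array([*Wd(-35,22),200]);N=16
yaw=s["tcp_rot"][2];dt=np.degrees(yaw-(np.pi/2+Q[2]));print("turn",dt)
for k in range(N):
    print((R.inv().apply((tgt-p)/N)).round(1)); R=R*Ro.from_rotvec([0,0,np.radians(dt/N)])
st()
E
```

```text
turn 59.62944933881073
[-30.5 -27.1   2. ]
[-32.1 -25.    2. ]
[-33.7 -22.9   2. ]
[-35.1 -20.7   2. ]
[-36.4 -18.3   2. ]
[-37.5 -15.9   2. ]
[-38.5 -13.4   2. ]
[-39.3 -10.9   2. ]
[-39.9  -8.3   2. ]
[-40.3  -5.7   2. ]
[-40.6  -3.1   2. ]
[-40.7  -0.5   2. ]
[-40.7   2.2   2. ]
[-40.5   4.8   2. ]
[-40.1   7.5   2. ]
[-39.5  10.    2. ]
0.6 loc [-236.38  642.02] z 231.3 rpy [-3.142 -0.     2.736] Fl [ 0.2 -0.   0.1] op 0.998
```

Emit:
{"fn": "servo_tool", "kwargs": {
  "rows": [
    [0, [-30.5, -27.1, 2], [0, 0, 3.73]],
    [0, [-32.1, -25, 2], [0, 0, 3.73]],
    [0, [-33.7, -22.9, 2], [0, 0, 3.73]],
    [0, [-35.1, -20.7, 2], [0, 0, 3.73]],
    [0, [-36.4, -18.3, 2], [0, 0, 3.73]],
    [0, [-37.5, -15.9, 2], [0, 0, 3.73]],
    [0, [-38.5, -13.4, 2], [0, 0, 3.73]],
    [0, [-39.3, -10.9, 2], [0, 0, 3.73]]
  ],
  "force": 30
}}

```text
clock: 1.6
eef_pos: [385.6, 278.0, 215.5]
tcp_rot: [3.141, 0.0, 2.213]
contact_force: [1.2, 0.8, -0.4]
opening: 0.0
```

Emit:
{"fn": "servo_tool", "kwargs": {
  "rows": [
    [0, [-39.9, -8.3, 2], [0, 0, 3.73]],
    [0, [-40.3, -5.7, 2], [0, 0, 3.73]],
    [0, [-40.6, -3.1, 2], [0, 0, 3.73]],
    [0, [-40.7, -0.5, 2], [0, 0, 3.73]],
    [0, [-40.7, 2.2, 2], [0, 0, 3.73]],
    [0, [-40.5, 4.8, 2], [0, 0, 3.73]],
    [0, [-40.1, 7.5, 2], [0, 0, 3.73]],
    [0, [-39.5, 10, 2], [0, 0, 3.73]]
  ]
}}

```text
clock: 2.6
eef_pos: [523.9, -17.5, 199.4]
tcp_rot: [3.141, 0.0, 1.692]
contact_force: [0.0, -0.3, -0.8]
opening: -0.0
```

```bash
python3 -c "
from h import *
st()"
```

```text
2.6 loc [-34.72  20.49] z 199.4 rpy [3.141 0.    1.692] Fl [-0.  -0.3 -0.8] op -0.0
```

Emit:
{"fn": "servo_tool", "kwargs": {
  "rows": [
    [0, [0, 0, 30], [0, 0, 0]],
    [0, [0, 0, 30], [0, 0, 0]],
    [0, [0, 0, 25], [0, 0, 0]],
    [0, [0, 0, 20], [0, 0, 0]],
    [0, [0, 0, 13], [0, 0, 0]],
    [0, [0, 0, 0], [0, 0, 0]]
  ]
}}

```text
clock: 3.35
eef_pos: [522.8, -16.1, 80.7]
tcp_rot: [-3.14, -0.0, 1.694]
contact_force: [-0.1, -0.4, 0.1]
opening: -0.005
```

```bash
python3 - <<'E'
from h import *
st()
a=grab_frame("top")[205:305,275:405];b=grab_frame("side")[215:335,230:360]
cv2.imwrite("pics/c.png",np.hstack([cv2.resize(x,(400,370),interpolation=cv2.INTER_CUBIC) for x in(a,b)]))
E
```

```text
3.35 loc [-35.59  21.96] z 80.7 rpy [-3.14  -0.     1.694] Fl [-0.1 -0.4  0.1] op -0.005
```

View pics/c.png

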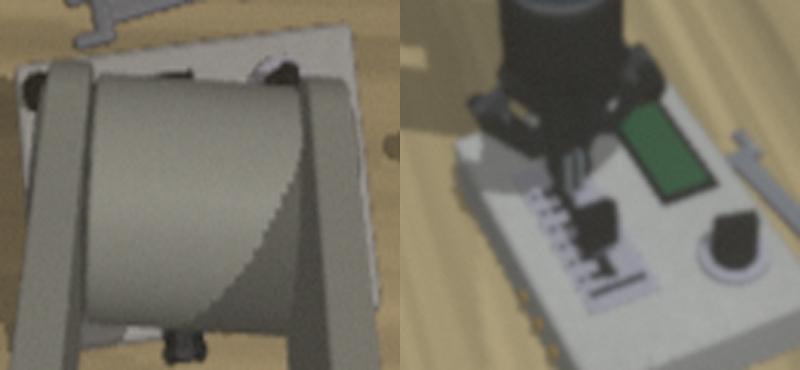

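The side view shows the closed fingers standing clear on the +y side of the paddle, which is at about (600,225) in the picture. Now I'll push slowly towards home.

Emit:
{"fn": "servo_tool", "kwargs": {
  "rows": [
    [0, [-5, 0, 0], [0, 0, 0]],
    [0, [-5, 0, 0], [0, 0, 0]],
    [0, [-5, 0, 0], [0, 0, 0]],
    [0, [-3, 0, 0], [0, 0, 0]],
    [0, [-1, 0, 0], [0, 0, 0]]
  ]
}}

```text
clock: 4.08
eef_pos: [525.6, -35.3, 81.3]
tcp_rot: [3.142, -0.0, 1.694]
contact_force: [0.3, 0.0, -0.5]
opening: -0.001
```

Emit:
{"fn": "servo_tool", "kwargs": {
  "rows": [
    [0, [-1, 0, 0], [0, 0, 0]],
    [0, [-1, 0, 0], [0, 0, 0]]
  ]
}}

```text
clock: 4.32
eef_pos: [525.8, -37.0, 81.3]
tcp_rot: [-3.142, -0.0, 1.694]
contact_force: [0.4, 0.1, -0.2]
opening: -0.001
```

Emit:
{"fn": "servo_tool", "kwargs": {
  "rows": [
    [0, [-1, 0, 0], [0, 0, 0]],
    [0, [-1, 0, 0], [0, 0, 0]]
  ]
}}

```text
clock: 4.58
eef_pos: [526.1, -39.0, 81.3]
tcp_rot: [3.142, 0.0, 1.694]
contact_force: [0.3, 0.7, 0.6]
opening: -0.002
```

Emit:
{"fn": "servo_tool", "kwargs": {
  "rows": [
    [0, [-1, 0, 0], [0, 0, 0]],
    [0, [-1, 0, 0], [0, 0, 0]]
  ]
}}

```text
clock: 4.82
eef_pos: [526.3, -41.0, 81.3]
tcp_rot: [3.142, 0.0, 1.694]
contact_force: [0.3, 0.7, 0.0]
opening: 0.0
```

```bash
python3 -c "
from h import *
st()"
```

```text
4.83 loc [-35.18  -3.2 ] z 81.3 rpy [3.142 0.    1.694] Fl [0.4 0.7 0. ] op 0.0
```

Emit:
{"fn": "servo_tool", "kwargs": {
  "rows": [
    [0, [-1, 0, 0], [0, 0, 0]],
    [0, [-1, 0, 0], [0, 0, 0]]
  ]
}}

```text
clock: 5.08
eef_pos: [526.6, -43.0, 81.3]
tcp_rot: [-3.142, -0.0, 1.694]
contact_force: [-0.3, 3.2, 1.2]
opening: 0.005
```

Emit:
{"fn": "servo_tool", "kwargs": {
  "rows": [
    [0, [-1, 0, 0], [0, 0, 0]],
    [0, [-1, 0, 0], [0, 0, 0]]
  ]
}}

```text
clock: 5.32
eef_pos: [526.7, -43.9, 81.3]
tcp_rot: [-3.141, -0.002, 1.693]
contact_force: [-0.6, 10.8, 2.3]
opening: 0.004
```

Emit:
{"fn": "servo_tool", "kwargs": {
  "rows": [
    [0, [-1, 0, 0], [0, 0, 0]],
    [0, [-1, 0, 0], [0, 0, 0]]
  ]
}}

```text
clock: 5.58
eef_pos: [527.0, -45.8, 81.3]
tcp_rot: [-3.142, -0.002, 1.694]
contact_force: [-0.6, 9.3, 2.0]
opening: 0.001
```

Emit:
{"fn": "servo_tool", "kwargs": {
  "rows": [
    [0, [-1, 0, 0], [0, 0, 0]],
    [0, [-1, 0, 0], [0, 0, 0]]
  ]
}}

```text
clock: 5.82
eef_pos: [527.3, -48.2, 81.3]
tcp_rot: [3.142, -0.001, 1.694]
contact_force: [0.3, 5.2, 0.8]
opening: -0.001
```

Emit:
{"fn": "servo_tool", "kwargs": {
  "rows": [
    [0, [-1, 0, 0], [0, 0, 0]],
    [0, [-1, 0, 0], [0, 0, 0]]
  ]
}}

```text
clock: 6.08
eef_pos: [527.6, -50.7, 81.3]
tcp_rot: [3.141, -0.0, 1.694]
contact_force: [-0.2, 2.2, 0.6]
opening: 0.004
```

```bash
python3 -c "
from h import *
st()"
```

```text
6.08 loc [-35.1  -12.94] z 81.3 rpy [ 3.141 -0.     1.694] Fl [0.  2.2 0.6] op 0.004
```

Emit:
{"fn": "servo_tool", "kwargs": {
  "rows": [
    [0, [-1, 0, 0], [0, 0, 0]],
    [0, [-1, 0, 0], [0, 0, 0]],
    [0, [-1, 0, 0], [0, 0, 0]]
  ]
}}

```text
clock: 6.45
eef_pos: [527.9, -54.2, 81.2]
tcp_rot: [-3.141, 0.0, 1.694]
contact_force: [-0.5, 0.5, 0.3]
opening: -0.002
```

Emit:
{"fn": "servo_tool", "kwargs": {
  "rows": [
    [0, [-1, 0, 0], [0, 0, 0]],
    [0, [-1, 0, 0], [0, 0, 0]],
    [0, [-1, 0, 0], [0, 0, 0]]
  ]
}}

```text
clock: 6.82
eef_pos: [528.3, -57.0, 81.3]
tcp_rot: [-3.142, 0.0, 1.694]
contact_force: [0.6, 0.4, -1.1]
opening: -0.002
```

Emit:
{"fn": "servo_tool", "kwargs": {
  "rows": [
    [0, [-1, 0, 0], [0, 0, 0]],
    [0, [-1, 0, 0], [0, 0, 0]]
  ]
}}

```text
clock: 7.08
eef_pos: [528.5, -58.8, 81.3]
tcp_rot: [-3.142, -0.0, 1.694]
contact_force: [-0.3, 4.3, 0.6]
opening: 0.0
```

Emit:
{"fn": "servo_tool", "kwargs": {
  "rows": [
    [0, [-1, 0, 0], [0, 0, 0]]
  ]
}}

```text
clock: 7.2
eef_pos: [528.5, -58.9, 81.3]
tcp_rot: [-3.141, -0.002, 1.693]
contact_force: [-0.8, 11.5, 3.1]
opening: -0.0
```

```bash
python3 -c "
from h import *
st()"
```

```text
7.2 loc [-35.21 -21.22] z 81.3 rpy [-3.141e+00 -2.000e-03  1.693e+00] Fl [ 0.6 11.5  3.1] op -0.0
```

Emit:
{"fn": "servo_tool", "kwargs": {
  "rows": [
    [0, [-0.5, 0, 0], [0, 0, 0]],
    [0, [0, 0, 0], [0, 0, 0]]
  ]
}}

```text
clock: 7.45
eef_pos: [528.5, -58.9, 81.3]
tcp_rot: [-3.141, -0.002, 1.693]
contact_force: [-0.9, 10.7, 2.6]
opening: 0.001
```

```bash
python3 -c "
from h import *
st()"
```

```text
7.45 loc [-35.22 -21.2 ] z 81.3 rpy [-3.141e+00 -2.000e-03  1.693e+00] Fl [ 0.4 10.8  2.6] op 0.001
```

Emit:
{"fn": "servo_tool", "kwargs": {
  "rows": [
    [0, [-1, 0, 0], [0, 0, 0]],
    [0, [0, 0, 0], [0, 0, 0]]
  ]
}}

```text
clock: 7.7
eef_pos: [528.5, -59.0, 81.3]
tcp_rot: [-3.141, -0.004, 1.693]
contact_force: [0.6, 15.2, 2.9]
opening: -0.001
```

```bash
python3 -c "
from h import *
st()"
```

```text
7.7 loc [-35.25 -21.3 ] z 81.3 rpy [-3.141 -0.004  1.693] Fl [ 2.5 15.   2.9] op -0.001
```

Emit:
{"fn": "servo_tool", "kwargs": {
  "rows": [
    [0, [6, 0, 0], [0, 0, 0]],
    [0, [8, 0, 0], [0, 0, 0]],
    [0, [0, 0, -25], [0, 0, 0]],
    [0, [0, 0, -25], [0, 0, 0]],
    [0, [0, 0, 0], [0, 0, 0]]
  ]
}}

```text
clock: 8.32
eef_pos: [528.4, -47.5, 132.9]
tcp_rot: [3.138, 0.001, 1.694]
contact_force: [0.3, 0.4, 0.2]
opening: 0.001
```

Emit:
{"fn": "servo_tool", "kwargs": {
  "rows": [
    [0, [-20, 0, 0], [0, 0, 0]],
    [0, [-20, 0, 0], [0, 0, 0]],
    [0, [-20, 0, 0], [0, 0, 0]],
    [0, [-9, 0, 0], [0, 0, 0]],
    [0, [0, 0, 0], [0, 0, 0]]
  ]
}}

```text
clock: 8.95
eef_pos: [535.6, -116.8, 131.0]
tcp_rot: [-3.141, -0.0, 1.693]
contact_force: [-0.8, -0.2, 0.3]
opening: 0.0
```

```bash
python3 - <<'E'
from h import *
st()
cv2.imwrite("pics/d.png",cv2.resize(grab_frame("side")[215:335,230:360],None,fx=4,fy=4,interpolation=cv2.INTER_CUBIC))
E
```

```text
8.95 loc [-35.42 -79.49] z 131.0 rpy [-3.141 -0.     1.693] Fl [-0.8 -0.1  0.3] op 0.0
```

View pics/d.png

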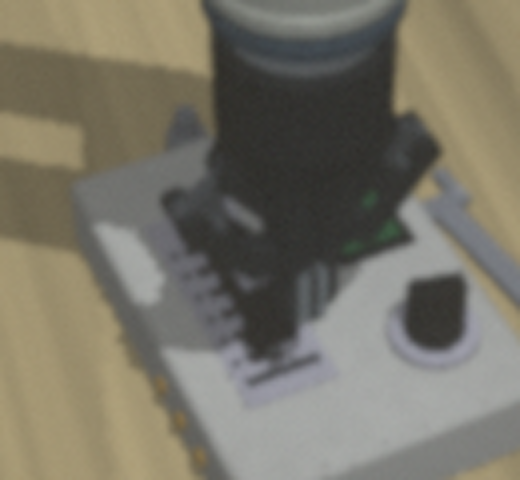

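The paddle shows right at the home bar, around (270,320). But the fingers seem to be on its far side, which doesn't match the pose reading, so I'll check where the TCP projects.

```bash
python3 - <<'E'
from h import *
st()
p=sense()["eef_pos"]
print("now",(project("side",p)-(230,215))*4, "push end",(project("side",(528.5,-59,81))-(230,215))*4)
cv2.imwrite("pics/e.png",cv2.resize(grab_frame("side")[215:335,230:360],None,fx=4,fy=4,interpolation=cv2.INTER_CUBIC))
E
```

```text
9.0 loc [-35.46 -78.9 ] z 131.1 rpy [-3.141 -0.     1.693] Fl [ 0.4 -0.9 -0.3] op -0.001
now [302.38924752 310.80349966] push end [253.7759055  296.30011238]
```

View pics/e.png

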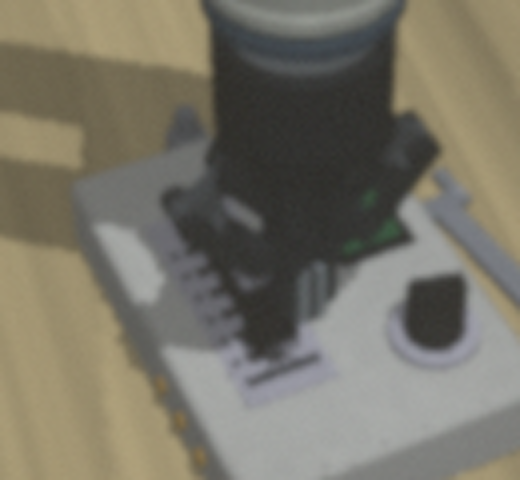

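The projected TCP (302,311) matches the fingertip in the picture, so the fingers are above and in front of the home end, clear of the knob. I'll go down and start pushing outward.

Emit:
{"fn": "servo_tool", "kwargs": {
  "rows": [
    [0, [0, 0, 20], [0, 0, 0]],
    [0, [0, 0, 20], [0, 0, 0]],
    [0, [0, 0, 10], [0, 0, 0]],
    [0, [6, 0, 0], [0, 0, 0]],
    [0, [6, 0, 0], [0, 0, 0]],
    [0, [4, 0, 0], [0, 0, 0]],
    [0, [0, 0, 0], [0, 0, 0]]
  ]
}}

```text
clock: 9.93
eef_pos: [533.9, -99.7, 81.8]
tcp_rot: [3.141, 0.0, 1.695]
contact_force: [-0.7, 0.1, 0.5]
opening: -0.001
```

Emit:
{"fn": "servo_tool", "kwargs": {
  "rows": [
    [0, [1, 0, 0], [0, 0, 0]],
    [0, [1, 0, 0], [0, 0, 0]]
  ]
}}

```text
clock: 10.18
eef_pos: [533.5, -98.1, 81.4]
tcp_rot: [3.141, 0.0, 1.694]
contact_force: [0.1, -0.4, 0.2]
opening: -0.001
```

Emit:
{"fn": "servo_tool", "kwargs": {
  "rows": [
    [0, [1, 0, 0], [0, 0, 0]],
    [0, [0, 0, 0], [0, 0, 0]]
  ]
}}

```text
clock: 10.42
eef_pos: [533.2, -97.0, 81.2]
tcp_rot: [-3.142, -0.0, 1.694]
contact_force: [-0.4, 0.4, -0.3]
opening: 0.002
```

```bash
python3 -c "
from h import *
st()"
```

```text
10.43 loc [-35.29 -59.61] z 81.2 rpy [-3.142 -0.     1.694] Fl [-0.3  0.5 -0.3] op 0.002
```

Emit:
{"fn": "servo_tool", "kwargs": {
  "rows": [
    [0, [1, 0, 0], [0, 0, 0]],
    [0, [0, 0, 0], [0, 0, 0]]
  ]
}}

```text
clock: 10.68
eef_pos: [533.2, -96.2, 81.3]
tcp_rot: [3.142, 0.0, 1.694]
contact_force: [-0.7, -1.1, -1.1]
opening: 0.007
```

Emit:
{"fn": "servo_tool", "kwargs": {
  "rows": [
    [0, [1, 0, 0], [0, 0, 0]],
    [0, [0, 0, 0], [0, 0, 0]]
  ]
}}

```text
clock: 10.92
eef_pos: [533.1, -95.6, 81.3]
tcp_rot: [3.141, 0.001, 1.695]
contact_force: [0.4, -4.7, -0.2]
opening: -0.0
```

Emit:
{"fn": "servo_tool", "kwargs": {
  "rows": [
    [0, [1, 0, 0], [0, 0, 0]],
    [0, [0, 0, 0], [0, 0, 0]]
  ]
}}

```text
clock: 11.18
eef_pos: [533.0, -95.0, 81.3]
tcp_rot: [3.141, 0.002, 1.695]
contact_force: [-0.2, -6.8, -0.3]
opening: -0.001
```

```bash
python3 -c "
from h import *
st()"
```

```text
11.18 loc [-35.23 -57.61] z 81.3 rpy [3.141e+00 2.000e-03 1.695e+00] Fl [-1.1 -6.7 -0.3] op -0.001
```

Emit:
{"fn": "servo_tool", "kwargs": {
  "rows": [
    [0, [1, 0, 0], [0, 0, 0]],
    [0, [1, 0, 0], [0, 0, 0]],
    [0, [1, 0, 0], [0, 0, 0]],
    [0, [1, 0, 0], [0, 0, 0]],
    [0, [1, 0, 0], [0, 0, 0]],
    [0, [1, 0, 0], [0, 0, 0]],
    [0, [0, 0, 0], [0, 0, 0]]
  ]
}}

```text
clock: 12.05
eef_pos: [532.1, -87.7, 81.3]
tcp_rot: [-3.142, -0.001, 1.694]
contact_force: [0.6, 0.2, -0.5]
opening: 0.0
```

Emit:
{"fn": "servo_tool", "kwargs": {
  "rows": [
    [0, [1, 0, 0], [0, 0, 0]],
    [0, [1, 0, 0], [0, 0, 0]],
    [0, [0, 0, 0], [0, 0, 0]]
  ]
}}

```text
clock: 12.42
eef_pos: [531.9, -85.9, 81.3]
tcp_rot: [3.142, -0.0, 1.694]
contact_force: [0.8, -0.0, -0.9]
opening: -0.002
```

Emit:
{"fn": "servo_tool", "kwargs": {
  "rows": [
    [0, [1, 0, 0], [0, 0, 0]],
    [0, [1, 0, 0], [0, 0, 0]],
    [0, [0, 0, 0], [0, 0, 0]]
  ]
}}

```text
clock: 12.8
eef_pos: [531.7, -84.1, 81.3]
tcp_rot: [-3.142, -0.0, 1.694]
contact_force: [-0.3, -0.4, -0.2]
opening: 0.003
```

```bash
python3 -c "
from h import *
st()"
```

```text
12.8 loc [-35.23 -46.57] z 81.3 rpy [-3.142 -0.     1.694] Fl [-0.3 -0.4 -0.2] op 0.003
```

Emit:
{"fn": "servo_tool", "kwargs": {
  "rows": [
    [0, [1, 0, 0], [0, 0, 0]],
    [0, [1, 0, 0], [0, 0, 0]],
    [0, [1, 0, 0], [0, 0, 0]],
    [0, [0, 0, 0], [0, 0, 0]]
  ]
}}

```text
clock: 13.3
eef_pos: [531.3, -81.1, 81.3]
tcp_rot: [-3.142, -0.0, 1.694]
contact_force: [-0.5, -0.0, -0.1]
opening: -0.006
```

Emit:
{"fn": "servo_tool", "kwargs": {
  "rows": [
    [0, [1, 0, 0], [0, 0, 0]],
    [0, [0, 0, 0], [0, 0, 0]]
  ]
}}

```text
clock: 13.55
eef_pos: [531.2, -80.3, 81.3]
tcp_rot: [3.142, 0.0, 1.694]
contact_force: [-0.1, -1.0, 0.1]
opening: 0.002
```

Emit:
{"fn": "servo_tool", "kwargs": {
  "rows": [
    [0, [1, 0, 0], [0, 0, 0]],
    [0, [0, 0, 0], [0, 0, 0]]
  ]
}}

```text
clock: 13.8
eef_pos: [531.2, -79.8, 81.3]
tcp_rot: [3.141, 0.001, 1.695]
contact_force: [-0.5, -6.1, 0.4]
opening: 0.003
```

Emit:
{"fn": "servo_tool", "kwargs": {
  "rows": [
    [0, [1, 0, 0], [0, 0, 0]],
    [0, [0, 0, 0], [0, 0, 0]]
  ]
}}

```text
clock: 14.05
eef_pos: [531.1, -79.2, 81.4]
tcp_rot: [3.141, 0.002, 1.695]
contact_force: [0.2, -8.0, 0.1]
opening: -0.003
```

```bash
python3 -c "
from h import *
st()"
```

```text
14.05 loc [-35.17 -41.61] z 81.4 rpy [3.141e+00 2.000e-03 1.695e+00] Fl [-0.8 -7.9  0.1] op -0.003
```

First notch confirmed: contact came 16 mm further on than at home. Next click.

Emit:
{"fn": "servo_tool", "kwargs": {
  "rows": [
    [0, [1, 0, 0], [0, 0, 0]],
    [0, [1, 0, 0], [0, 0, 0]],
    [0, [1, 0, 0], [0, 0, 0]],
    [0, [1, 0, 0], [0, 0, 0]],
    [0, [1, 0, 0], [0, 0, 0]],
    [0, [1, 0, 0], [0, 0, 0]],
    [0, [1, 0, 0], [0, 0, 0]],
    [0, [0, 0, 0], [0, 0, 0]]
  ]
}}

```text
clock: 15.05
eef_pos: [530.0, -70.8, 81.3]
tcp_rot: [-3.142, -0.001, 1.694]
contact_force: [0.6, -0.1, -0.4]
opening: -0.001
```

Emit:
{"fn": "servo_tool", "kwargs": {
  "rows": [
    [0, [1, 0, 0], [0, 0, 0]],
    [0, [1, 0, 0], [0, 0, 0]],
    [0, [1, 0, 0], [0, 0, 0]],
    [0, [0, 0, 0], [0, 0, 0]]
  ]
}}

```text
clock: 15.55
eef_pos: [529.7, -68.1, 81.3]
tcp_rot: [-3.142, -0.0, 1.694]
contact_force: [0.6, -0.4, 0.5]
opening: 0.003
```

Emit:
{"fn": "servo_tool", "kwargs": {
  "rows": [
    [0, [1, 0, 0], [0, 0, 0]],
    [0, [1, 0, 0], [0, 0, 0]],
    [0, [1, 0, 0], [0, 0, 0]],
    [0, [0, 0, 0], [0, 0, 0]]
  ]
}}

```text
clock: 16.05
eef_pos: [529.3, -65.2, 81.3]
tcp_rot: [-3.142, -0.0, 1.694]
contact_force: [-0.1, -0.6, -0.2]
opening: -0.001
```

Emit:
{"fn": "servo_tool", "kwargs": {
  "rows": [
    [0, [1, 0, 0], [0, 0, 0]],
    [0, [0, 0, 0], [0, 0, 0]]
  ]
}}

```text
clock: 16.3
eef_pos: [529.3, -64.4, 81.3]
tcp_rot: [3.142, 0.0, 1.694]
contact_force: [0.2, -1.1, 0.1]
opening: 0.003
```

Emit:
{"fn": "servo_tool", "kwargs": {
  "rows": [
    [0, [1, 0, 0], [0, 0, 0]],
    [0, [0, 0, 0], [0, 0, 0]]
  ]
}}

```text
clock: 16.55
eef_pos: [529.2, -63.9, 81.3]
tcp_rot: [3.141, 0.001, 1.695]
contact_force: [-1.0, -4.3, -0.3]
opening: -0.002
```

```bash
python3 -c "
from h import *
st()"
```

```text
16.55 loc [-35.17 -26.25] z 81.3 rpy [3.141e+00 1.000e-03 1.695e+00] Fl [-1.5 -4.2 -0.3] op -0.002
```

Second notch confirmed at +32 mm. One more click, stopping at about 12 mm past it.

Emit:
{"fn": "servo_tool", "kwargs": {
  "rows": [
    [0, [1, 0, 0], [0, 0, 0]],
    [0, [1, 0, 0], [0, 0, 0]],
    [0, [1, 0, 0], [0, 0, 0]],
    [0, [1, 0, 0], [0, 0, 0]],
    [0, [1, 0, 0], [0, 0, 0]],
    [0, [1, 0, 0], [0, 0, 0]],
    [0, [1, 0, 0], [0, 0, 0]],
    [0, [0, 0, 0], [0, 0, 0]]
  ]
}}

```text
clock: 17.55
eef_pos: [528.2, -56.0, 81.3]
tcp_rot: [-3.142, -0.001, 1.694]
contact_force: [0.1, 0.6, 0.4]
opening: 0.002
```

Emit:
{"fn": "servo_tool", "kwargs": {
  "rows": [
    [0, [1, 0, 0], [0, 0, 0]],
    [0, [1, 0, 0], [0, 0, 0]],
    [0, [1, 0, 0], [0, 0, 0]],
    [0, [1, 0, 0], [0, 0, 0]],
    [0, [0, 0, 0], [0, 0, 0]]
  ]
}}

```text
clock: 18.18
eef_pos: [527.7, -52.3, 81.3]
tcp_rot: [-3.142, -0.0, 1.694]
contact_force: [-0.5, 1.0, 0.6]
opening: 0.001
```

Emit:
{"fn": "servo_tool", "kwargs": {
  "rows": [
    [0, [1, 0, 0], [0, 0, 0]],
    [0, [1, 0, 0], [0, 0, 0]],
    [0, [0, 0, 0], [0, 0, 0]]
  ]
}}

```text
clock: 18.55
eef_pos: [527.5, -50.4, 81.3]
tcp_rot: [-3.142, 0.0, 1.694]
contact_force: [0.3, 0.6, 0.3]
opening: -0.0
```

```bash
python3 -c "
from h import *
st()"
```

```text
18.55 loc [-35.19 -12.59] z 81.3 rpy [-3.142  0.     1.694] Fl [0.3 0.5 0.3] op -0.0
```

Emit:
{"fn": "servo_tool", "kwargs": {
  "rows": [
    [0, [1, 0, 0], [0, 0, 0]],
    [0, [0.7, 0, 0], [0, 0, 0]],
    [0, [0, 0, 0], [0, 0, 0]]
  ]
}}

```text
clock: 18.92
eef_pos: [527.3, -48.7, 81.3]
tcp_rot: [3.142, 0.0, 1.694]
contact_force: [0.2, -0.6, -0.1]
opening: 0.001
```

Emit:
{"fn": "servo_tool", "kwargs": {
  "rows": [
    [0, [0.5, 0, 0], [0, 0, 0]],
    [0, [0, 0, 0], [0, 0, 0]]
  ]
}}

```text
clock: 19.18
eef_pos: [527.3, -48.5, 81.3]
tcp_rot: [3.142, 0.0, 1.694]
contact_force: [-0.3, -4.1, -0.4]
opening: 0.001
```

Emit:
{"fn": "servo_tool", "kwargs": {
  "rows": [
    [0, [-6, 0, 0], [0, 0, 0]],
    [0, [-10, 0, 0], [0, 0, 0]],
    [0, [0, 0, -25], [0, 0, 0]],
    [0, [0, 0, -40], [0, 0, 0]],
    [0, [0, 0, -50], [0, 0, 0]],
    [0, [0, 0, -50], [0, 0, 0]],
    [0, [0, -40, 0], [0, 0, 0]],
    [0, [0, -50, 0], [0, 0, 0]]
  ]
}}

```text
clock: 20.18
eef_pos: [439.7, -75.7, 246.9]
tcp_rot: [3.14, 0.0, 1.694]
contact_force: [-0.6, -1.0, -0.3]
opening: -0.001
```

Emit:
{"fn": "servo_tool", "kwargs": {
  "rows": [
    [0, [50, -20, -20], [0, 0, 0]],
    [0, [50, -20, -20], [0, 0, 0]],
    [0, [50, -20, 0], [0, 0, 0]],
    [0, [50, 0, 0], [0, 0, 0]],
    [0, [50, 0, 0], [0, 0, 0]],
    [0, [50, 0, 0], [0, 0, 0]],
    [0, [0, 0, 0], [0, 0, 0]],
    [0, [0, 0, 0], [0, 0, 0]]
  ]
}}

```text
clock: 21.18
eef_pos: [343.4, 214.6, 286.1]
tcp_rot: [-3.141, 0.001, 1.695]
contact_force: [-0.8, -1.4, 0.0]
opening: 0.0
```

```bash
python3 - <<'E'
from h import *
st()
a=grab_frame("top");b=grab_frame("side")
cv2.imwrite("pics/g.png",cv2.resize(a[205:305,275:405],None,fx=6,fy=6,interpolation=cv2.INTER_CUBIC))
for c in("side","top"):
    for x in boxes_of(c,"lever")[:2]:P=w(c,x["centre"]);print(c,round(x["conf"],2),P.round(1),Lo(P))
d=cv2.absdiff(b,cv2.imread("pics/side0.png")).max(2);m=np.argwhere(d[150:,200:]>60);print(len(m),m.min(0)+[150,200] if len(m) else"",m.max(0)+[150,200] if len(m) else"")
E
```

```text
21.18 loc [-185.06  273.18] z 286.1 rpy [-3.141e+00  1.000e-03  1.695e+00] Fl [-1.  -1.2  0. ] op 0.0
side 0.63 [522.2 -31.3  91.5] [-38.06   6.97]
top 0.39 [526.7 -28.8  98.2] [-33.32   8.93]
237 [269 281] [296 300]
```

View pics/g.png

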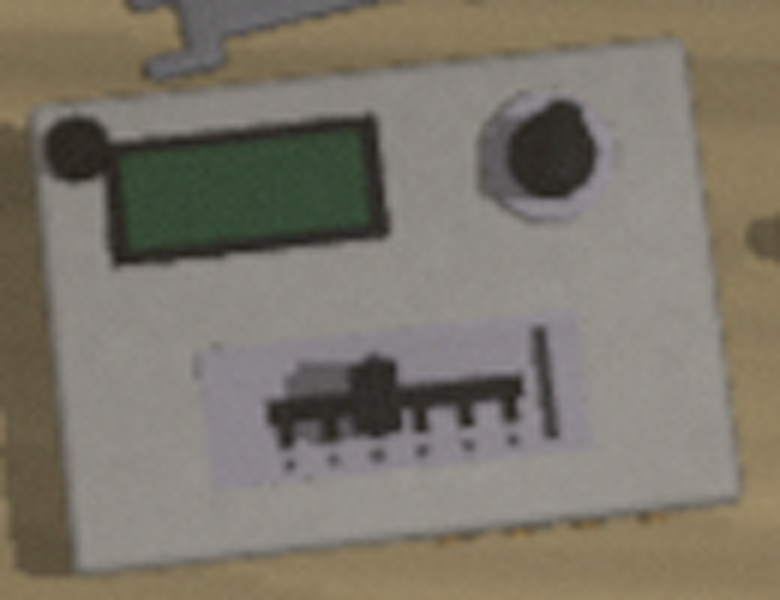

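The paddle sits at (375,397), in the notch with three to its right: home, first and second. The model predicted (378,391) for the third notch. The knob, cap and spanner look unmoved, and the side view changed only around the paddle.

```bash
python3 -c "
from rig import *
print(sign_off())"
```

```text
the job is handed in; nothing more can be done
None
```

The lever is resting in the third notch from home, and I handed the job in at about 21 s of the 46 s allowed.

- **Home:** the lever started in the first notch. I pushed it home with the closed fingertips on its +y face, and it held still against the end stop at 15 N, the largest push force I read.
- **Clicks out:** I then pushed the other face one click at a time. Contact came about 16 mm further on at each notch, which matched notches 1, 2 and 3. At the third I stopped with a light touch of about 4 N, well inside the notch, and backed away.
- **Last checks:**
  - The top view shows the paddle in the third notch, with home, first and second free on its home side.
  - The trained networks put the lever at 7 and 9 mm along the slot from the calibrator's centre, against the expected 8 mm.
  - Comparing the side view before and after, only the paddle area changed, and the zero knob and loose parts look as they were.
  - The arm finished raised and clear of everything.

None of the last checks failed. Earlier on, one side view seemed to show the fingers on the wrong side of the paddle. Projecting the tool position into the picture showed they were where they should be.

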